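# Lot-stamp the top label against the corner stop

### The job

Take the self-inking stamp, set it on the pile of labels so that its foot bears against both sides of the tray's raised corner stop, and press it down squarely and firmly, but not so hard that the mark is squashed, holding it still for a moment, at least half a second. Then let the cap spring up, lift the stamp straight up clear of the stop without sliding it, and stand it upright on the bare worktop. Do not stamp anything else, do not shove the tray, and leave the tins alone.

Things in the scene. Friction and masses are not known exactly. Their poses are not given: they have to be found in the camera images.
- stamp: Self-inking stamp, frame with grey foot: a rectangular ring 38 (x) x 58 (y) mm outside, 10 mm high, open window; same when turned by 180 degrees. Origin at the centre of the foot's underside, z up along the stamp. The whole stamp is 90 mm tall, weighs about 0.2 kg and stands upright on the worktop at the start.
- stamp_grip (a point): Centre of the stamp's black cap, a rounded block 36 (x) x 60 (y) x 56 (z) mm, 34 to 90 mm above the foot's underside; this point lies 62 mm above the underside while the cap is up and goes down with the cap. Axes as the stamp's. Take the cap from above across its 36 mm width (along x).
- stamp_cap (a joint): How far the cap is pushed down over the frame (m): 0 up (at rest), 0.012 at its end. A return spring pushes it up with 2.8 N at 0 and 0.35 N per mm more.
- stamp_die: Rubber die 22 x 42 mm inside the frame, carried by the cap; its face meets the paper when the cap is 8 mm down, then its foam backing yields 1 mm per 6 N (3.5 mm at most). 5 to 14 N on the die prints clean, over 17 N squashes the mark; with the cap's spring that is 11 to 20 N on the cap, about 16 N is right. Origin: centre of the foot's underside when up.
- label_tray: Dark steel tray fixed on the worktop, 104 (x) x 132 (y) mm, plate 3 mm thick, 7 mm lips near (-x) and right (-y). At its far left (+x, +y) corner stands an L-shaped aluminium stop, legs 6 mm thick, top 28 mm above the worktop: far leg (inner face x = +43 mm) 80 mm long, left leg (inner face y = +57 mm) 60 mm long. Origin: centre of the plate's underside, on the worktop.
- stop_seat (a point): Point on the tray's plate, 3 mm above the worktop, under the centre of the stamp's foot when that bears on both legs, long side along the far leg. Axes as the tray's: +x to the far leg, +y to the left leg. Here lies the pile of white labels, 84 x 112 mm, which does not shift; its top is anywhere from 9 to 19 mm above the worktop, as many as are left, and must be felt.
- tin_a: Round grey sample tin 60 mm in diameter, 52 mm high, standing between the tray's and the stamp's places; bystander. Origin at the centre of its underside.
- tin_b: Round grey sample tin 68 mm in diameter, 60 mm high, standing behind; bystander. Origin at the centre of its underside.
There are look-alikes about, which are no part of the job. Leave any orange or purple look-alike of the stamp alone.

How it is judged:
By the outcome, as a careful person would: the job done as asked, in the order asked, and still so for the second after the job is handed in, with the robot touching nothing.
It also fails if it takes over 69 s, if anything falls off the work surface, if the arm or the gripper's body presses on something with over 40 N, if the wrist force passes 120 N, or if a joint passes its speed limit or range.

### The arm

A 6-joint arm with a two-finger parallel gripper is mounted at the origin on a cart in front of the work surface, level with it; the furniture and walls round the work are solid. World frame = base frame: x ahead of the robot, y to its left, z up, the work surface at z = 0. Lengths are in m, angles in degrees, forces in N, time in s.
With the tool pointing down it reaches from about 0.3 to 0.75 m from the base axis. Payload 8.5 kg.
Tool frame: the origin (TCP) lies between the finger pads; the fingertips stand 19 mm ahead of it and the grasp point (between the pads) is the TCP; z points along the fingers, y is the line along which they close (so a half turn about z gives the same grasp; the last joint's range is limited). The gripper opens to 85 mm and grips with 20 to 120 N. Pads are 22 mm wide; open, the fingers measure 114 mm over their backs; the gripper's body (76 mm by 85 mm) begins 54 mm behind the grasp point. The pads swing forward as they close: fully open they stand 13 mm farther back than shut.
Start: joints at [-12.336, 21.807, 74.336, -0, 83.858, -12.336], TCP at [0.55, 0, 0.25] pointing down, gripper open.
Joint ranges: [-178.18, 178.18], [-50.72, 133.34], [12.68, 142.11], [-81.47, 261.47], [9.98, 163.14], [-165.26, 165.26]. Speed limits (degrees/s): [136.94, 136.94, 180, 180, 180, 180].

### API

Orientations are given as a 3x3 rotation matrix whose columns are the frame's x, y, z axes.
In Python, from rig import env, optics gives the robot as it stands.
- The arm moves only by the tool arm_command, never from a script. Its argument "commands" is one flat list of numbers, 7 for each row, row after row: the closure, from -1 (fully open) to 1 (shut), so that 0 is half open, then the shift along the tool's x, y, z as a fraction of full scale, then the turn, a rotation vector about the tool's x, y, z as a fraction of full scale. A call has 1 to 12 rows; each row is the pose to reach, as a shift and turn from the pose commanded when the call began, along the tool's axes at that moment; what a row does not reach only later rows make up. Full scale, the value 1, is 500 mm for a shift and 120 degrees for a turn. A row lasts 1/12 s, in which the tool goes at most 41.7 mm and 7.16 degrees, less where a joint would pass 70% of its speed; a pose out of reach is approached as far as the arm can. A call with a number of a shift or a turn outside -1 to 1 is refused whole. A call with a gripper value outside its range is refused whole. The fingers move at their own pace and stop on an object; "newtons" is the grip in N (left out, the last holds). Time passes only in rows, so rows that repeat a pose let the fingers close. It gives the time, the measured TCP pose, the force, the opening and the grip force at its end, in the units of the state.
- env.observe(): the state, without advancing time (a new reading comes with each control period).
- optics.get_image(name): name is "scene" or "side" or "wrist"; returns a dict with "image" (420x560x3 uint8, red, green, blue), "intrinsics" (3x3 intrinsics, pixels), "k1" (the pictures are not rectified: a ray, as slopes to the right and down, at radius r is drawn at 1 + k1 r^2 times it, then the intrinsics apply), "origin" and "orientation" of the camera in the world; the wrist camera has in their place "tool_from_camera" (4x4, takes a point from camera to tool coordinates, whose origin is the TCP and whose axes are the flange's). Camera axes: x right, y down, z forward; pixel columns grow to the right and rows downward; lengths in m; the calibration is good to about 2 mm. A picture is of the moment at which its call begins: read the wrist's pose just before it. There is no depth.
- env.close_job(): hands the job in; it is judged then, once.
The state is a dict: "time_s": time; "q": joint angles; "qvel": joint speeds; "joint_efforts": joint torques, N m; "position": TCP position; "tool_rot": TCP orientation; "ft_force": force on the tool from outside, world axes, zero at the start; "wrist_torque": the same for the moment, N m; "grip_width": finger opening in m; "gripper_force": force on a finger pad.
Only numpy, scipy, OpenCV 4.12 (cv2) and the standard library are available. Lean on these libraries where they do the work, as an engineer would, in place of code of your own. Each camera call takes 0.05 s, during which the arm holds its last target. There are 200 camera calls.

## Working session

There is one attempt and no reset: what is moved stays moved. The work goes in short steps, Python scripts to look and compute and a tool call to move; the robot and the scene stay as the last step left them, time stands still between calls to the robot, and variables do not carry over. Pictures are saved under pics/ and viewed, at most 12 in all, crops included, and the job is handed in when it is done.

Besides the shell and the picture viewer there is one more tool, called by a JSON object that holds its "name" and its "arguments". arm_command: Moves the arm, as the interface text tells. Shift numbers are shares of 500 mm and turn numbers shares of 120 degrees, none past 1 either way. Its arguments: {"type":"object","properties":{"commands":{"type":"array","items":{"type":"number"}},"newtons":{"type":"number"}},"required":["commands"]}

```bash
mkdir -p pics; cat > h.py <<'E'
import numpy as np, cv2
from rig import env, optics
def shot(n,f=None):
    s=env.observe(); d=optics.get_image(n)
    if n=="wrist":
        T=np.eye(4);T[:3,:3]=s["tool_rot"];T[:3,3]=s["position"];T=T@np.array(d["tool_from_camera"])
        d["origin"]=T[:3,3];d["orientation"]=T[:3,:3]
    if f: cv2.imwrite(f,d["image"][:,:,::-1])
    return d
def ray(d,uv):
    K=np.array(d["intrinsics"],float);uv=np.array(uv,float).reshape(-1,1,2)
    p=cv2.undistortPoints(uv,K,np.array([d["k1"],0,0,0.]),None,None).reshape(-1,2)
    return np.c_[p,np.ones(len(p))]@np.array(d["orientation"]).T
def onz(d,uv,z):
    r=ray(d,uv);o=np.array(d["origin"]);return o+r*((z-o[2])/r[:,2])[:,None]
def proj(d,P):
    R=np.array(d["orientation"]);c=(np.array(P,float).reshape(-1,3)-d["origin"])@R
    return cv2.projectPoints(c,np.zeros(3),np.zeros(3),np.array(d["intrinsics"],float),np.array([d["k1"],0,0,0.]))[0].reshape(-1,2)
E
python3 - <<'E'
from h import *
ims=[]
for n in("scene","side","wrist"):
    d=shot(n); np.savez(f"pics/{n}0.npz",**d); ims.append(d["image"][:,:,::-1]); print(n,d["origin"],d["k1"],np.array(d["intrinsics"])[0,0]); cv2.imwrite(f"pics/{n}0.png",ims[-1])
s=env.observe();print(s)
E
```

```text
scene [ 0.09854429 -0.74680874  0.50337229] 0.012271956673324766 409.6821426237083
side [1.00729115 0.27446331 0.71115778] 0.03491199337758788 420.2682029483729
wrist [0.5494291  0.07325571 0.37396574] -0.019196742661804968 334.0371866581804
{'time_s': 0.15, 'q': array([-1.23360363e+01,  2.18329039e+01,  7.43709786e+01, -2.51054030e-05,
        8.38580864e+01, -1.23357760e+01]), 'qvel': array([-0.01775389, -0.01907029, -0.16954714, -0.05456924, -0.01771958,
       -0.04584805]), 'joint_efforts': array([ 1.94521621e-03, -4.48624384e+01, -2.31344014e+01, -1.86937300e-04,
        3.77541786e-03, -1.65174959e-05]), 'position': array([5.49807034e-01, 3.73113509e-05, 2.49868646e-01]), 'tool_rot': array([[ 4.61782793e-06,  9.99999442e-01, -1.05668227e-03],
       [ 9.99999973e-01, -4.37411247e-06,  2.30644333e-04],
       [ 2.30639582e-04, -1.05668331e-03, -9.99999415e-01]]), 'ft_force': array([-0.18831963,  0.68287984, -0.44378879]), 'wrist_torque': array([-0.02082295,  0.05530101, -0.01111551]), 'gripper_force': 0.0, 'grip_width': 0.08500838826305587}
```

View pics/scene0.png

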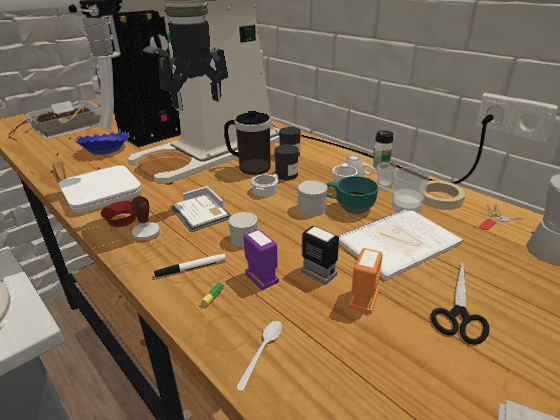

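View pics/wrist0.png

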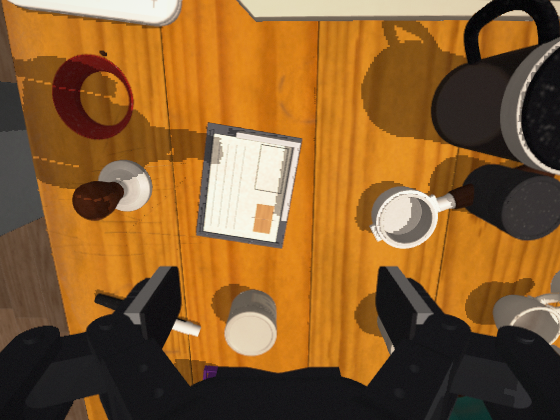

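```bash
python3 - <<'E'
from h import *
L=lambda n:dict(np.load(f"pics/{n}0.npz"))
a,b,w=L("scene"),L("side"),L("wrist")
for n,d,z,uv in(("scene",a,0,[(320,275),(200,208),(243,243),(312,212),(262,280),(365,305)]),("wrist",w,0.01,[(207,124),(301,138),(282,246),(196,236),(250,325)])):
    print(n,onz(d,uv,z).round(3).tolist())
c1=cv2.resize(a["image"][215:325,235:395],(640,440),interpolation=cv2.INTER_CUBIC)
c2=cv2.resize(w["image"][110:260,180:320],None,fx=4,fy=4,interpolation=cv2.INTER_CUBIC)[:, :]
cv2.imwrite("pics/c1.png",c1[:,:,::-1]);cv2.imwrite("pics/c2.png",c2[:,:,::-1])
E
```

```text
scene [[0.547, -0.361, 0.0], [0.521, 0.002, 0.0], [0.507, -0.181, 0.0], [0.699, -0.197, 0.0], [0.46, -0.296, 0.0], [0.545, -0.466, 0.0]]
wrist [[0.473, 0.059, 0.01], [0.573, 0.045, 0.01], [0.553, -0.08, 0.01], [0.453, -0.067, 0.01], [0.513, -0.188, 0.01]]
```

View pics/c1.png

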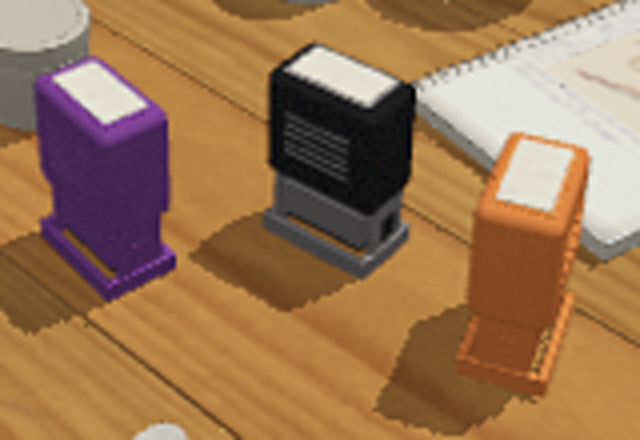

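View pics/c2.png

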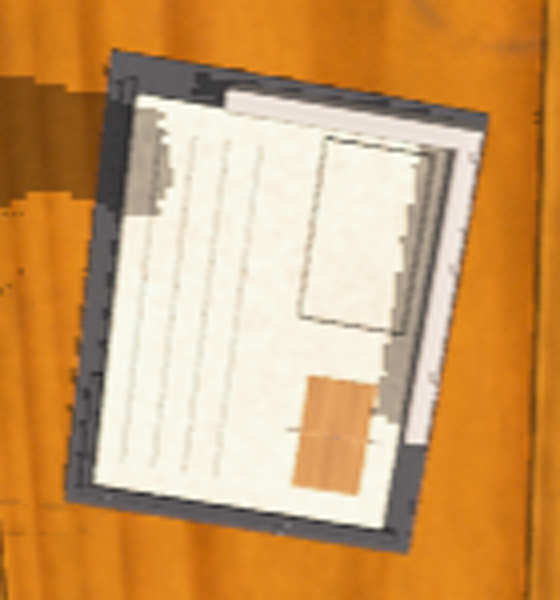

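View pics/side0.png

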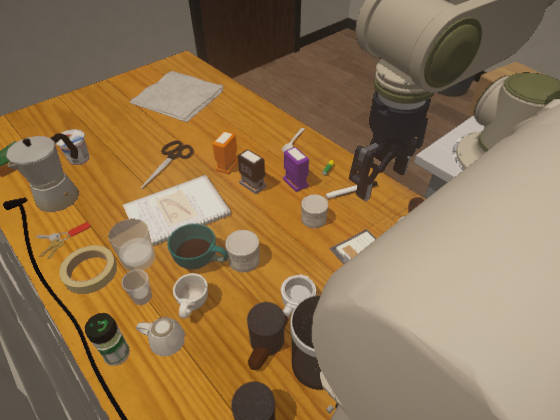

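The candidates in the scene view are purple (262,258), black with a grey foot (320,253) and orange (367,280). The black one with the grey foot fits the description, and the crop confirms it. The tray is at wrist pixel (248,185), with the stop at its upper right. Tin_a is at wrist (250,325). I'll move over the stamp for a closer look.

{"name": "arm_command", "arguments": {"commands": [-1, -0.08, 0, 0, 0, 0, 0, -1, -0.16, 0, 0, 0, 0, 0, -1, -0.24, 0, 0, 0, 0, 0, -1, -0.32, 0, 0, 0, 0, 0, -1, -0.4, 0, 0, 0, 0, 0, -1, -0.48, 0, 0, 0, 0, 0, -1, -0.56, 0, 0, 0, 0, 0, -1, -0.64, 0, 0, 0, 0, 0, -1, -0.72, 0, 0, 0, 0, 0, -1, -0.8, 0, 0, 0, 0, 0, -1, -0.84, 0, 0, 0, 0, 0, -1, -0.84, 0, 0, 0, 0, 0]}}

```text
time_s: 1.15
position: [0.5487, -0.4244, 0.2484]
tool_rot: [[0.004, 1.0, -0.002], [1.0, -0.004, 0.001], [0.001, -0.002, -1.0]]
ft_force: [0.4, -0.8, -0.4]
grip_width: 0.0851
gripper_force: 0.0
```

```bash
python3 - <<'E'
from h import *
a=dict(np.load("pics/scene0.npz"))
print(onz(a,[(301.2,269.5),(326.2,283.8),(337,273.8)],0.0).round(4).tolist())
d=shot("wrist","pics/w1.png");np.savez("pics/w1.npz",**d);print(env.observe()["position"],d["origin"])
E
```

```text
[[0.5331, -0.3252, 0.0], [0.5372, -0.3847, 0.0], [0.5724, -0.3802, 0.0]]
[ 0.54926184 -0.42194993  0.24881352] [ 0.5487201  -0.35123901  0.37259028]
```

View pics/w1.png

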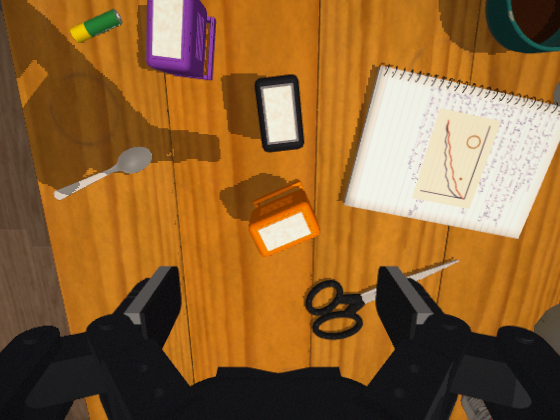

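The black stamp's cap top is at (279,113), purple is at (180,35) and orange at (284,225). Next I'll measure the cap top and the tray's stop.

```bash
python3 - <<'E'
from h import *
d=dict(np.load("pics/w1.npz"));im=d["image"][60:165,225:330].astype(int)
def lab(mask,off,d,z):
    n,l,st,c=cv2.connectedComponentsWithStats(mask.astype(np.uint8))
    i=1+np.argmax(st[1:,4]);p=np.argwhere(l==i)[:,::-1]+off
    q=onz(d,p,z)[:,:2];h=cv2.minAreaRect((q*1000).astype(np.float32));return st[i,4],h,q.mean(0)
print(lab(im.min(2)>170,(225,60),d,0.09)); print(lab(im.max(2)<60,(225,60),d,0.09),"black")
# tray
w=dict(np.load("pics/wrist0.npz"));o=np.array([180,110])
c=lambda p:np.array(p)/4+o-.375
# stop top outer corner, ends of legs (inner/outer), z=.028
P=[(488,112),(420,443),(403,443),(453,150),(228,90),(222,110)]
print(onz(w,c(P),.028).round(4).tolist())
# plate corners near-left, near-right, far-right at z=.003 (lips .007)
print(onz(w,c([(110,50),(66,500),(408,552)]),[.003]*1+[0.007]*0).round(4).tolist()) if 0 else print(onz(w,c([(110,50),(66,500),(408,552)]),.005).round(4).tolist())
E
```

```text
(np.int32(1476), ((549.1886596679688, -354.2028503417969), (22.389549255371094, 42.21244430541992), 6.37042760848999), array([ 0.54913512, -0.35382085]))
(np.int32(1165), ((549.0388793945312, -354.12176513671875), (34.67869567871094, 58.15867614746094), 6.341195106506348), array([ 0.54860213, -0.35273168])) black
[[0.5726, 0.0464, 0.028], [0.5559, -0.0422, 0.028], [0.5512, -0.0422, 0.028], [0.5639, 0.0369, 0.028], [0.5067, 0.0519, 0.028], [0.505, 0.0469, 0.028]]
[[0.4726, 0.061, 0.005], [0.4519, -0.0677, 0.005], [0.5529, -0.0841, 0.005]]
```

{"name": "arm_command", "arguments": {"commands": [-0.6, 0.07, 0, 0, 0, 0, -0.03, -0.6, 0.132, 0, 0, 0, 0, -0.053, -0.6, 0.132, 0, 0.06, 0, 0, -0.053, -0.6, 0.132, 0, 0.12, 0, 0, -0.053, -0.6, 0.132, 0, 0.18, 0, 0, -0.053, -0.6, 0.132, 0, 0.23, 0, 0, -0.053, -0.6, 0.132, 0, 0.28, 0, 0, -0.053, -0.6, 0.132, 0, 0.33, 0, 0, -0.053, -0.6, 0.132, 0, 0.36, 0, 0, -0.053, -0.6, 0.132, 0, 0.376, 0, 0, -0.053, -0.6, 0.132, 0, 0.376, 0, 0, -0.053], "newtons": 40}}

```text
time_s: 2.12
position: [0.5497, -0.3525, 0.0609]
tool_rot: [[-0.112, 0.994, -0.002], [0.994, 0.112, 0.002], [0.002, -0.002, -1.0]]
ft_force: [0.3, 0.4, 0.3]
grip_width: 0.0682
gripper_force: 0.0
```

{"name": "arm_command", "arguments": {"commands": [0, 0, 0, 0, 0, 0, 0, 0.3, 0, 0, 0, 0, 0, 0, 0.6, 0, 0, 0, 0, 0, 0, 0.6, 0, 0, 0, 0, 0, 0, 0.6, 0, 0, 0, 0, 0, 0, 0.6, 0, 0, 0, 0, 0, 0]}}

```text
time_s: 2.62
position: [0.5505, -0.3542, 0.0631]
tool_rot: [[-0.111, 0.994, 0.002], [0.994, 0.111, -0.001], [-0.001, 0.002, -1.0]]
ft_force: [1.9, 1.3, 2.1]
grip_width: 0.0355
gripper_force: 43.7
```

```bash
python3 - <<'E'
from h import *
a=shot("scene");b=shot("side");s=env.observe();print(s["position"],s["tool_rot"].round(4),s["ft_force"],s["wrist_torque"],s["grip_width"],s["gripper_force"])
c1=cv2.resize(a["image"][190:320,240:400],(390*160//130,390));c2=cv2.resize(b["image"][100:220,200:320],(310,390))
cv2.imwrite("pics/g.png",np.hstack([c1,c2])[:,:,::-1])
E
```

```text
[ 0.5504413  -0.35422207  0.06284322] [[-1.107e-01  9.939e-01  1.500e-03]
 [ 9.939e-01  1.107e-01 -9.000e-04]
 [-1.100e-03  1.400e-03 -1.000e+00]] [2.16523251 0.57238205 2.45969688] [-0.02325823 -0.53744787  0.05800094] 0.03539957594848908 43.711087703704834
```

View pics/g.png

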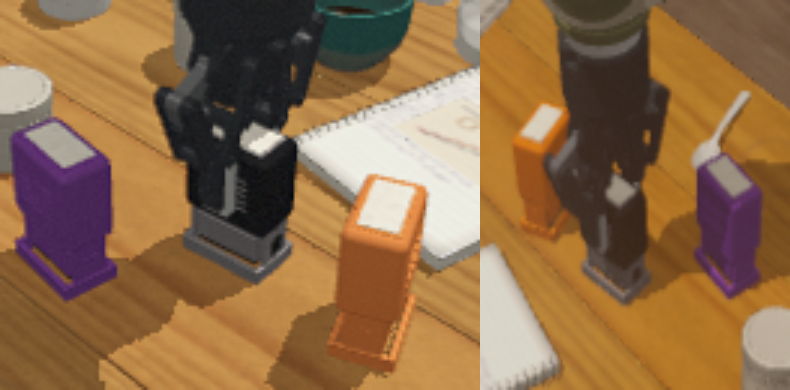

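The grasp is good: the fingers are across the cap at (245,180) in the picture and the other stamps are untouched. I'll lift and carry the stamp to a spot short of the stop on both axes.

{"name": "arm_command", "arguments": {"commands": [0.6, 0, 0, -0.03, 0, 0, 0, 0.6, 0, 0, -0.08, 0, 0, 0, 0.6, 0, 0, -0.14, 0, 0, 0, 0.6, 0, 0, -0.2, 0, 0, 0, 0.6, 0, 0, -0.26, 0, 0, 0, 0.6, 0.03, 0, -0.3, 0, 0, 0, 0.6, 0.09, 0.005, -0.3, 0, 0, 0.02, 0.6, 0.15, 0.01, -0.3, 0, 0, 0.04, 0.6, 0.21, 0.015, -0.3, 0, 0, 0.06, 0.6, 0.27, 0.02, -0.3, 0, 0, 0.08, 0.6, 0.33, 0.025, -0.3, 0, 0, 0.1, 0.6, 0.39, 0.03, -0.3, 0, 0, 0.129]}}

```text
time_s: 3.72
position: [0.5425, -0.1571, 0.2117]
tool_rot: [[0.161, 0.987, -0.002], [0.987, -0.161, 0.001], [0.0, -0.002, -1.0]]
ft_force: [0.3, -0.5, -1.3]
grip_width: 0.0355
gripper_force: 43.3
```

{"name": "arm_command", "arguments": {"commands": [0.6, 0.06, -0.014, 0, 0, 0, 0, 0.6, 0.12, -0.028, 0, 0, 0, 0, 0.6, 0.18, -0.042, 0, 0, 0, 0, 0.6, 0.24, -0.056, 0, 0, 0, 0, 0.6, 0.29, -0.068, 0, 0, 0, 0, 0.6, 0.32, -0.074, 0.03, 0, 0, 0, 0.6, 0.32, -0.074, 0.08, 0, 0, 0, 0.6, 0.32, -0.074, 0.13, 0, 0, 0, 0.6, 0.32, -0.074, 0.17, 0, 0, 0, 0.6, 0.32, -0.074, 0.2, 0, 0, 0, 0.6, 0.32, -0.074, 0.22, 0, 0, 0, 0.6, 0.32, -0.074, 0.22, 0, 0, 0]}}

```text
time_s: 4.72
position: [0.531, 0.0054, 0.1003]
tool_rot: [[0.159, 0.987, -0.005], [0.987, -0.159, 0.001], [0.0, -0.005, -1.0]]
ft_force: [-0.3, -1.0, -1.7]
grip_width: 0.0356
gripper_force: 43.3
```

```bash
python3 - <<'E'
from h import *
w=shot("wrist");a=shot("scene");s=env.observe();print(s["position"],s["tool_rot"].round(4),s["ft_force"],s["wrist_torque"])
np.savez("pics/w2.npz",**w);np.savez("pics/a2.npz",**a)
c1=cv2.resize(a["image"][150:240,150:260],None,fx=4,fy=4);c2=cv2.resize(w["image"],(480,360))
cv2.imwrite("pics/t.png",np.hstack([cv2.resize(c1,(440,360))[:, :320+80],c2[:,40:440]])[:,:,::-1])
E
```

```text
[0.53220164 0.00516132 0.10257972] [[ 1.586e-01  9.873e-01 -2.000e-04]
 [ 9.873e-01 -1.586e-01 -1.000e-04]
 [-1.000e-04 -2.000e-04 -1.000e+00]] [ 0.03888737 -0.29332114 -1.63488065] [-0.02193475 -0.00525048  0.03439818]
```

View pics/t.png

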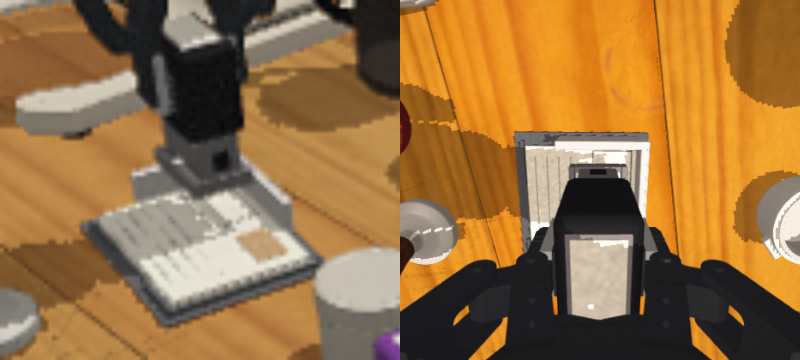

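Alignment with the tray is good. The stamp hangs short of the stop, with its foot about 40 mm up. Next I'll feel for the pile.

{"name": "arm_command", "arguments": {"commands": [0.6, 0, 0, 0.02, 0, 0, 0, 0.6, 0, 0, 0.036, 0, 0, 0, 0.6, 0, 0, 0.036, 0, 0, 0, 0.6, 0, 0, 0.036, 0, 0, 0]}}

```text
time_s: 5.15
position: [0.5319, 0.0053, 0.084]
tool_rot: [[0.159, 0.987, -0.001], [0.987, -0.159, 0.0], [0.0, -0.001, -1.0]]
ft_force: [-1.1, 0.3, -1.5]
grip_width: 0.036
gripper_force: 43.3
```

{"name": "arm_command", "arguments": {"commands": [0.6, 0, 0, 0.004, 0, 0, 0, 0.6, 0, 0, 0.004, 0, 0, 0, 0.6, 0, 0, 0.004, 0, 0, 0]}}

```text
time_s: 5.4
position: [0.5322, 0.0053, 0.0825]
tool_rot: [[0.159, 0.987, 0.0], [0.987, -0.159, -0.0], [-0.0, 0.0, -1.0]]
ft_force: [-0.5, -0.1, -1.7]
grip_width: 0.0356
gripper_force: 43.3
```

{"name": "arm_command", "arguments": {"commands": [0.6, 0, 0, 0.004, 0, 0, 0, 0.6, 0, 0, 0.004, 0, 0, 0, 0.6, 0, 0, 0.004, 0, 0, 0]}}

```text
time_s: 5.65
position: [0.5321, 0.0053, 0.0803]
tool_rot: [[0.158, 0.987, -0.0], [0.987, -0.158, -0.0], [-0.0, -0.0, -1.0]]
ft_force: [-0.3, -1.1, -0.9]
grip_width: 0.0356
gripper_force: 43.3
```

{"name": "arm_command", "arguments": {"commands": [0.6, 0, 0, 0.004, 0, 0, 0, 0.6, 0, 0, 0.004, 0, 0, 0, 0.6, 0, 0, 0.004, 0, 0, 0]}}

```text
time_s: 5.9
position: [0.5321, 0.0053, 0.0782]
tool_rot: [[0.159, 0.987, -0.0], [0.987, -0.159, 0.0], [0.0, -0.0, -1.0]]
ft_force: [-0.5, 0.8, -3.2]
grip_width: 0.0357
gripper_force: 43.3
```

{"name": "arm_command", "arguments": {"commands": [0.6, 0, 0, 0.004, 0, 0, 0, 0.6, 0, 0, 0.004, 0, 0, 0, 0.6, 0, 0, 0.004, 0, 0, 0]}}

```text
time_s: 6.15
position: [0.5321, 0.0053, 0.0762]
tool_rot: [[0.159, 0.987, -0.0], [0.987, -0.159, 0.0], [0.0, -0.0, -1.0]]
ft_force: [0.1, 0.8, -1.3]
grip_width: 0.0354
gripper_force: 43.3
```

{"name": "arm_command", "arguments": {"commands": [0.6, 0, 0, 0.004, 0, 0, 0, 0.6, 0, 0, 0.004, 0, 0, 0, 0.6, 0, 0, 0.004, 0, 0, 0]}}

```text
time_s: 6.4
position: [0.5321, 0.0053, 0.0742]
tool_rot: [[0.159, 0.987, -0.0], [0.987, -0.159, 0.0], [0.0, -0.0, -1.0]]
ft_force: [0.3, -0.9, -1.9]
grip_width: 0.0356
gripper_force: 43.4
```

{"name": "arm_command", "arguments": {"commands": [0.6, 0, 0, 0.004, 0, 0, 0, 0.6, 0, 0, 0.004, 0, 0, 0, 0.6, 0, 0, 0.004, 0, 0, 0]}}

```text
time_s: 6.65
position: [0.5322, 0.0053, 0.0725]
tool_rot: [[0.158, 0.987, 0.0], [0.987, -0.158, -0.0], [0.0, 0.0, -1.0]]
ft_force: [-1.6, 0.5, 1.3]
grip_width: 0.0357
gripper_force: 43.7
```

Contact at TCP z≈0.073, so the pile top is about 10.5 mm up. I'll raise 2 mm and approach the far leg.

{"name": "arm_command", "arguments": {"commands": [0.6, 0, 0, -0.004, 0, 0, 0, 0.6, 0, 0, -0.004, 0, 0, 0, 0.6, 0, 0.004, -0.004, 0, 0, 0, 0.6, 0, 0.008, -0.004, 0, 0, 0, 0.6, 0, 0.008, -0.004, 0, 0, 0, 0.6, 0, 0.008, -0.004, 0, 0, 0]}}

```text
time_s: 7.15
position: [0.5361, 0.0046, 0.0741]
tool_rot: [[0.159, 0.987, -0.0], [0.987, -0.159, 0.0], [0.0, -0.0, -1.0]]
ft_force: [0.5, 0.5, -1.9]
grip_width: 0.0358
gripper_force: 43.2
```

{"name": "arm_command", "arguments": {"commands": [0.6, 0, 0.002, 0, 0, 0, 0, 0.6, 0, 0.002, 0, 0, 0, 0, 0.6, 0, 0.002, 0, 0, 0, 0]}}

```text
time_s: 7.4
position: [0.5371, 0.0045, 0.0743]
tool_rot: [[0.159, 0.987, -0.0], [0.987, -0.159, 0.0], [0.0, -0.0, -1.0]]
ft_force: [-1.1, 0.4, -1.4]
grip_width: 0.0353
gripper_force: 43.2
```

{"name": "arm_command", "arguments": {"commands": [0.6, 0, 0.002, 0, 0, 0, 0, 0.6, 0, 0.002, 0, 0, 0, 0, 0.6, 0, 0.002, 0, 0, 0, 0]}}

```text
time_s: 7.65
position: [0.5381, 0.0043, 0.0743]
tool_rot: [[0.159, 0.987, 0.0], [0.987, -0.159, -0.0], [0.0, 0.0, -1.0]]
ft_force: [0.2, -1.5, -1.2]
grip_width: 0.0356
gripper_force: 43.2
```

{"name": "arm_command", "arguments": {"commands": [0.6, 0, 0.002, 0, 0, 0, 0, 0.6, 0, 0.002, 0, 0, 0, 0, 0.6, 0, 0.002, 0, 0, 0, 0]}}

```text
time_s: 7.9
position: [0.5391, 0.0042, 0.0743]
tool_rot: [[0.159, 0.987, 0.0], [0.987, -0.159, 0.0], [0.0, 0.0, -1.0]]
ft_force: [-0.1, 0.1, -1.7]
grip_width: 0.0354
gripper_force: 43.2
```

{"name": "arm_command", "arguments": {"commands": [0.6, 0, 0.002, 0, 0, 0, 0, 0.6, 0, 0.002, 0, 0, 0, 0, 0.6, 0, 0.002, 0, 0, 0, 0]}}

```text
time_s: 8.15
position: [0.5401, 0.004, 0.0743]
tool_rot: [[0.159, 0.987, 0.0], [0.987, -0.159, -0.0], [0.0, 0.0, -1.0]]
ft_force: [0.8, -0.1, -1.7]
grip_width: 0.0356
gripper_force: 43.2
```

{"name": "arm_command", "arguments": {"commands": [0.6, 0, 0.002, 0, 0, 0, 0, 0.6, 0, 0.002, 0, 0, 0, 0, 0.6, 0, 0.002, 0, 0, 0, 0]}}

```text
time_s: 8.4
position: [0.541, 0.0039, 0.0743]
tool_rot: [[0.159, 0.987, -0.0], [0.987, -0.159, 0.0], [0.0, -0.0, -1.0]]
ft_force: [-0.6, 0.4, -2.9]
grip_width: 0.0359
gripper_force: 43.3
```

{"name": "arm_command", "arguments": {"commands": [0.6, 0, 0.002, 0, 0, 0, 0, 0.6, 0, 0.002, 0, 0, 0, 0, 0.6, 0, 0.002, 0, 0, 0, 0]}}

```text
time_s: 8.65
position: [0.5413, 0.0039, 0.0742]
tool_rot: [[0.159, 0.987, -0.002], [0.987, -0.159, 0.0], [0.0, -0.002, -1.0]]
ft_force: [-5.3, 1.4, 1.0]
grip_width: 0.0356
gripper_force: 43.7
```

```bash
python3 - <<'E'
from h import *
w=shot("wrist");b=shot("scene");s=env.observe();print(s["ft_force"],s["wrist_torque"],s["position"])
c=w["image"][140:330,150:400];cv2.imwrite("pics/x.png",np.hstack([cv2.resize(c,(500,380),interpolation=cv2.INTER_CUBIC),cv2.resize(b["image"][165:235,170:235],(300,380),interpolation=cv2.INTER_CUBIC)])[:,:,::-1])
E
```

```text
[-4.86536862  0.87759982  0.67197108] [ 0.17384846  1.0754702  -0.17849236] [0.54125116 0.00390214 0.07416134]
```

View pics/x.png

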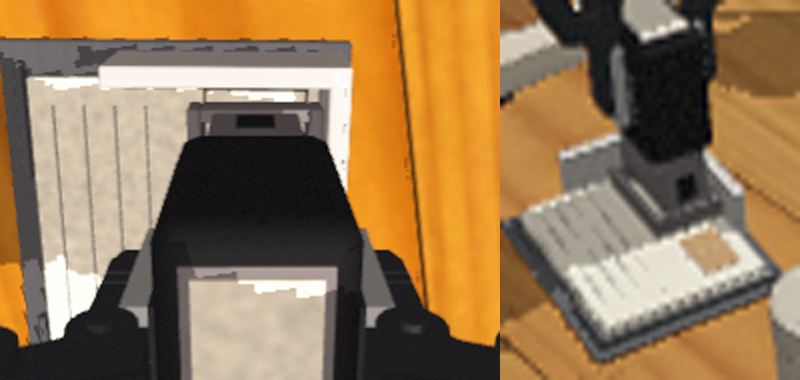

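The foot has met the far leg at about 5 N (foot edge at (320,110) in the left picture). I'll back off slightly and approach the left leg.

{"name": "arm_command", "arguments": {"commands": [0.6, 0, -0.002, 0, 0, 0, 0, 0.6, 0.005, -0.002, 0, 0, 0, 0, 0.6, 0.01, -0.002, 0, 0, 0, 0, 0.6, 0.012, -0.002, 0, 0, 0, 0, 0.6, 0.012, -0.002, 0, 0, 0, 0]}}

```text
time_s: 9.17
position: [0.5421, 0.0101, 0.0743]
tool_rot: [[0.158, 0.987, 0.0], [0.987, -0.158, 0.0], [0.0, 0.0, -1.0]]
ft_force: [-2.2, 0.0, -1.5]
grip_width: 0.0354
gripper_force: 43.3
```

{"name": "arm_command", "arguments": {"commands": [0.6, 0.002, 0, 0, 0, 0, 0, 0.6, 0.002, 0, 0, 0, 0, 0, 0.6, 0.002, 0, 0, 0, 0, 0]}}

```text
time_s: 9.42
position: [0.5422, 0.0109, 0.0743]
tool_rot: [[0.158, 0.987, 0.0], [0.987, -0.158, 0.0], [0.0, 0.0, -1.0]]
ft_force: [-0.9, -0.1, -2.4]
grip_width: 0.0356
gripper_force: 43.3
```

{"name": "arm_command", "arguments": {"commands": [0.6, 0.002, 0, 0, 0, 0, 0, 0.6, 0.002, 0, 0, 0, 0, 0, 0.6, 0.002, 0, 0, 0, 0, 0]}}

```text
time_s: 9.67
position: [0.5423, 0.0113, 0.0744]
tool_rot: [[0.158, 0.987, 0.0], [0.987, -0.158, -0.001], [-0.001, 0.0, -1.0]]
ft_force: [-2.1, -3.0, -1.0]
grip_width: 0.0358
gripper_force: 43.4
```

Both legs are now in light contact. I'll nudge a little into the far leg, lower onto the pile and press step by step.

{"name": "arm_command", "arguments": {"commands": [0.6, 0, 0.0006, 0.001, 0, 0, 0, 0.6, 0, 0.0006, 0.003, 0, 0, 0, 0.6, 0, 0.0006, 0.005, 0, 0, 0, 0.6, 0, 0.0006, 0.008, 0, 0, 0, 0.6, 0, 0.0006, 0.011, 0, 0, 0, 0.6, 0, 0.0006, 0.014, 0, 0, 0, 0.6, 0, 0.0006, 0.016, 0, 0, 0, 0.6, 0, 0.0006, 0.016, 0, 0, 0, 0.6, 0, 0.0006, 0.016, 0, 0, 0]}}

```text
time_s: 10.42
position: [0.5423, 0.0113, 0.0668]
tool_rot: [[0.159, 0.987, -0.0], [0.987, -0.159, -0.001], [-0.001, -0.0, -1.0]]
ft_force: [-6.1, -3.7, 4.7]
grip_width: 0.0353
gripper_force: 44.2
```

```bash
python3 - <<'E'
from h import *
s=env.observe();print(s["ft_force"],s["wrist_torque"],s["position"],s["tool_rot"].round(4))
E
```

```text
[-6.12555507 -3.71827543  4.73810418] [-0.91624825  1.07209962 -0.11062541] [0.54232785 0.01128025 0.06675381] [[ 1.586e-01  9.873e-01 -4.000e-04]
 [ 9.873e-01 -1.586e-01 -8.000e-04]
 [-9.000e-04 -3.000e-04 -1.000e+00]]
```

{"name": "arm_command", "arguments": {"commands": [0.6, 0, -0.0004, 0.002, 0, 0, 0, 0.6, 0, -0.0004, 0.004, 0, 0, 0, 0.6, 0, -0.0004, 0.004, 0, 0, 0]}}

```text
time_s: 10.67
position: [0.5423, 0.0113, 0.0653]
tool_rot: [[0.159, 0.987, 0.0], [0.987, -0.159, -0.001], [-0.001, 0.0, -1.0]]
ft_force: [-6.8, -4.3, 11.7]
grip_width: 0.0355
gripper_force: 44.8
```

{"name": "arm_command", "arguments": {"commands": [0.6, 0, 0, 0.001, 0, 0, 0, 0.6, 0, 0, 0.001, 0, 0, 0]}}

```text
time_s: 10.83
position: [0.5423, 0.0113, 0.065]
tool_rot: [[0.159, 0.987, 0.0], [0.987, -0.159, -0.001], [-0.001, 0.001, -1.0]]
ft_force: [-8.0, -3.6, 11.8]
grip_width: 0.0356
gripper_force: 44.9
```

{"name": "arm_command", "arguments": {"commands": [0.6, 0, 0, 0.0008, 0, 0, 0, 0.6, 0, 0, 0.0008, 0, 0, 0, 0.6, 0, 0, 0.0008, 0, 0, 0]}}

```text
time_s: 11.08
position: [0.5423, 0.0113, 0.0648]
tool_rot: [[0.159, 0.987, 0.001], [0.987, -0.159, -0.001], [-0.001, 0.001, -1.0]]
ft_force: [-8.3, -3.5, 13.9]
grip_width: 0.0356
gripper_force: 45.0
```

{"name": "arm_command", "arguments": {"commands": [0.6, 0, 0, 0, 0, 0, 0, 0.6, 0, 0, 0, 0, 0, 0, 0.6, 0, 0, 0, 0, 0, 0, 0.6, 0, 0, 0, 0, 0, 0]}}

```text
time_s: 11.42
position: [0.5423, 0.0113, 0.0649]
tool_rot: [[0.159, 0.987, 0.001], [0.987, -0.159, -0.001], [-0.001, 0.001, -1.0]]
ft_force: [-8.0, -4.3, 12.3]
grip_width: 0.0358
gripper_force: 45.0
```

{"name": "arm_command", "arguments": {"commands": [0.6, 0, 0, 0, 0, 0, 0, 0.6, 0, 0, 0, 0, 0, 0, 0.6, 0, 0, 0, 0, 0, 0, 0.6, 0, 0, 0, 0, 0, 0]}}

```text
time_s: 11.75
position: [0.5423, 0.0113, 0.0649]
tool_rot: [[0.159, 0.987, 0.001], [0.987, -0.159, -0.001], [-0.001, 0.001, -1.0]]
ft_force: [-8.6, -3.7, 13.3]
grip_width: 0.0357
gripper_force: 45.0
```

```bash
python3 - <<'E'
from h import *
s=env.observe();print(s["ft_force"],s["wrist_torque"],s["position"],s["tool_rot"].round(4))
E
```

```text
[-8.61208495 -3.70774271 13.25335967] [-0.83157296  1.48041117 -0.16693074] [0.54229106 0.01126146 0.06485475] [[ 1.586e-01  9.873e-01  7.000e-04]
 [ 9.873e-01 -1.586e-01 -1.100e-03]
 [-1.000e-03  8.000e-04 -1.000e+00]]
```

The cap force is about 15 N and steady. I'll add a trace more and hold for 0.75 s.

{"name": "arm_command", "arguments": {"commands": [0.6, 0, 0, 0.0003, 0, 0, 0, 0.6, 0, 0, 0.0003, 0, 0, 0, 0.6, 0, 0, 0.0003, 0, 0, 0, 0.6, 0, 0, 0.0003, 0, 0, 0, 0.6, 0, 0, 0.0003, 0, 0, 0, 0.6, 0, 0, 0.0003, 0, 0, 0, 0.6, 0, 0, 0.0003, 0, 0, 0, 0.6, 0, 0, 0.0003, 0, 0, 0, 0.6, 0, 0, 0.0003, 0, 0, 0]}}

```text
time_s: 12.5
position: [0.5423, 0.0113, 0.0648]
tool_rot: [[0.159, 0.987, 0.001], [0.987, -0.159, -0.001], [-0.001, 0.001, -1.0]]
ft_force: [-7.4, -3.6, 14.4]
grip_width: 0.0354
gripper_force: 45.0
```

{"name": "arm_command", "arguments": {"commands": [0.6, 0, 0, -0.003, 0, 0, 0, 0.6, 0, 0, -0.006, 0, 0, 0, 0.6, 0, 0, -0.009, 0, 0, 0, 0.6, 0, 0, -0.012, 0, 0, 0, 0.6, 0, 0, -0.015, 0, 0, 0, 0.6, 0, 0, -0.015, 0, 0, 0]}}

```text
time_s: 13.0
position: [0.5423, 0.0113, 0.0714]
tool_rot: [[0.159, 0.987, 0.0], [0.987, -0.159, -0.001], [-0.001, 0.0, -1.0]]
ft_force: [-4.3, -4.5, 3.3]
grip_width: 0.0352
gripper_force: 43.8
```

{"name": "arm_command", "arguments": {"commands": [0.6, 0, 0, -0.004, 0, 0, 0, 0.6, 0, 0, -0.008, 0, 0, 0, 0.6, 0, 0, -0.014, 0, 0, 0, 0.6, 0, 0, -0.022, 0, 0, 0, 0.6, 0, 0, -0.035, 0, 0, 0, 0.6, 0, 0, -0.05, 0, 0, 0, 0.6, 0, 0, -0.08, 0, 0, 0, 0.6, 0, 0, -0.12, 0, 0, 0, 0.6, 0, 0, -0.17, 0, 0, 0, 0.6, 0, 0, -0.22, 0, 0, 0, 0.6, 0, 0, -0.26, 0, 0, 0, 0.6, 0, 0, -0.26, 0, 0, 0]}}

```text
time_s: 14.0
position: [0.5442, 0.0121, 0.2054]
tool_rot: [[0.158, 0.987, 0.009], [0.987, -0.158, -0.001], [0.001, 0.009, -1.0]]
ft_force: [0.6, -0.5, -0.7]
grip_width: 0.0357
gripper_force: 43.5
```

```bash
python3 - <<'E'
from h import *
s=env.observe();print(s["ft_force"],s["position"],s["tool_rot"].round(4).tolist())
w=shot("wrist");a=shot("scene")
cv2.imwrite("pics/y.png",np.hstack([w["image"][100:420,60:500],cv2.resize(a["image"][100:240,140:270],(297,320))])[:,:,::-1])
E
```

```text
[ 0.56458475 -0.46634311 -0.68375398] [0.54424682 0.01208706 0.20543431] [[0.158, 0.9874, 0.0094], [0.9874, -0.158, -0.0005], [0.001, 0.0094, -1.0]]
```

View pics/y.png

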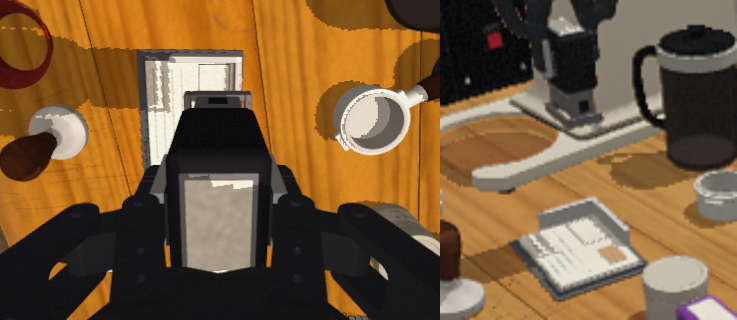

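The stamp is lifted clear with its cap up, and the tray and tins are unmoved. I'll carry it back to its original bare spot.

{"name": "arm_command", "arguments": {"commands": [0.6, -0.04, 0.007, 0, 0, 0, -0.01, 0.6, -0.1, 0.018, 0, 0, 0, -0.02, 0.6, -0.165, 0.029, 0, 0, 0, -0.035, 0.6, -0.23, 0.041, 0, 0, 0, -0.05, 0.6, -0.295, 0.052, 0, 0, 0, -0.065, 0.6, -0.36, 0.064, 0, 0, 0, -0.08, 0.6, -0.425, 0.075, 0, 0, 0, -0.095, 0.6, -0.49, 0.087, 0, 0, 0, -0.11, 0.6, -0.555, 0.099, 0, 0, 0, -0.129, 0.6, -0.62, 0.11, 0, 0, 0, -0.129, 0.6, -0.68, 0.121, 0, 0, 0, -0.129, 0.6, -0.721, 0.128, 0, 0, 0, -0.129]}}

```text
time_s: 15.1
position: [0.5479, -0.3568, 0.1985]
tool_rot: [[-0.109, 0.994, -0.002], [0.994, 0.109, 0.002], [0.002, -0.001, -1.0]]
ft_force: [0.8, 1.0, -2.3]
grip_width: 0.0356
gripper_force: 43.3
```

{"name": "arm_command", "arguments": {"commands": [0.6, 0, 0, 0.02, 0, 0, 0, 0.6, 0, 0, 0.06, 0, 0, 0, 0.6, 0, 0, 0.11, 0, 0, 0, 0.6, 0, 0, 0.16, 0, 0, 0, 0.6, 0, 0, 0.21, 0, 0, 0, 0.6, 0, 0, 0.24, 0, 0, 0, 0.6, 0, 0, 0.255, 0, 0, 0, 0.6, 0, 0, 0.26, 0, 0, 0, 0.6, 0, 0, 0.26, 0, 0, 0, 0.6, 0, 0, 0.26, 0, 0, 0]}}

```text
time_s: 15.93
position: [0.5488, -0.3544, 0.0715]
tool_rot: [[-0.111, 0.994, 0.001], [0.994, 0.111, -0.001], [-0.001, 0.001, -1.0]]
ft_force: [0.4, 0.6, -1.2]
grip_width: 0.0357
gripper_force: 43.3
```

```bash
python3 - <<'E'
from h import *
s=env.observe();print(s["ft_force"],s["position"],s["tool_rot"].round(4).tolist())
E
```

```text
[ 0.37562217  0.57830747 -1.2245582 ] [ 0.54880526 -0.35435403  0.07150911] [[-0.1109, 0.9938, 0.0011], [0.9938, 0.1109, -0.0008], [-0.0009, 0.001, -1.0]]
```

{"name": "arm_command", "arguments": {"commands": [0.6, 0, 0, 0.006, 0, 0, 0, 0.6, 0, 0, 0.012, 0, 0, 0, 0.6, 0, 0, 0.012, 0, 0, 0, 0.6, 0, 0, 0.012, 0, 0, 0]}}

```text
time_s: 16.27
position: [0.5484, -0.3543, 0.0648]
tool_rot: [[-0.111, 0.994, 0.0], [0.994, 0.111, -0.0], [-0.0, 0.0, -1.0]]
ft_force: [-0.3, 0.3, -1.0]
grip_width: 0.0357
gripper_force: 43.3
```

{"name": "arm_command", "arguments": {"commands": [0.6, 0, 0, 0.002, 0, 0, 0, 0.6, 0, 0, 0.002, 0, 0, 0, 0.6, 0, 0, 0.002, 0, 0, 0]}}

```text
time_s: 16.52
position: [0.5485, -0.3544, 0.0643]
tool_rot: [[-0.111, 0.994, 0.001], [0.994, 0.111, -0.0], [-0.001, 0.0, -1.0]]
ft_force: [-0.7, 0.5, 2.2]
grip_width: 0.0356
gripper_force: 43.8
```

{"name": "arm_command", "arguments": {"commands": [0.6, 0, 0, 0.002, 0, 0, 0, 0.6, 0, 0, 0.002, 0, 0, 0, 0.6, 0, 0, 0.002, 0, 0, 0]}}

```text
time_s: 16.77
position: [0.5485, -0.3544, 0.063]
tool_rot: [[-0.111, 0.994, 0.0], [0.994, 0.111, -0.0], [-0.0, 0.0, -1.0]]
ft_force: [-1.0, 0.5, 3.1]
grip_width: 0.0356
gripper_force: 43.8
```

{"name": "arm_command", "arguments": {"commands": [0.6, 0, 0, -0.002, 0, 0, 0, 0.6, 0, 0, -0.002, 0, 0, 0, 0, 0, 0, -0.002, 0, 0, 0, -0.3, 0, 0, -0.002, 0, 0, 0, -0.6, 0, 0, -0.002, 0, 0, 0, -0.6, 0, 0, -0.002, 0, 0, 0, -0.6, 0, 0, -0.002, 0, 0, 0, -0.6, 0, 0, -0.002, 0, 0, 0]}}

```text
time_s: 17.43
position: [0.5484, -0.3543, 0.0637]
tool_rot: [[-0.111, 0.994, -0.0], [0.994, 0.111, 0.0], [0.0, -0.0, -1.0]]
ft_force: [-0.8, -0.8, -0.5]
grip_width: 0.068
gripper_force: 0.0
```

{"name": "arm_command", "arguments": {"commands": [-0.6, 0, 0, -0.02, 0, 0, 0, -0.6, 0, 0, -0.06, 0, 0, 0, -0.6, 0, 0, -0.11, 0, 0, 0, -0.6, 0, 0, -0.17, 0, 0, 0, -0.6, 0, 0, -0.23, 0, 0, 0, -0.6, 0, 0, -0.29, 0, 0, 0, -0.6, 0, 0, -0.35, 0, 0, 0, -0.6, 0, 0, -0.37, 0, 0, 0, -0.6, 0, 0, -0.37, 0, 0, 0]}}

```text
time_s: 18.18
position: [0.5489, -0.3547, 0.2524]
tool_rot: [[-0.111, 0.994, 0.005], [0.994, 0.111, -0.004], [-0.005, 0.004, -1.0]]
ft_force: [0.7, -0.1, -0.6]
grip_width: 0.0683
gripper_force: 0.0
```

```bash
python3 - <<'E'
from h import *
a=shot("scene");s=env.observe();print(s["position"],s["grip_width"],s["ft_force"])
cv2.imwrite("pics/z.png",cv2.resize(a["image"][150:330,140:400],None,fx=2.8,fy=2.8)[:,:,::-1])
E
```

```text
[ 0.54846203 -0.35432745  0.24954889] 0.06827002837436752 [-0.22365449 -0.03442016 -0.69417672]
```

View pics/z.png

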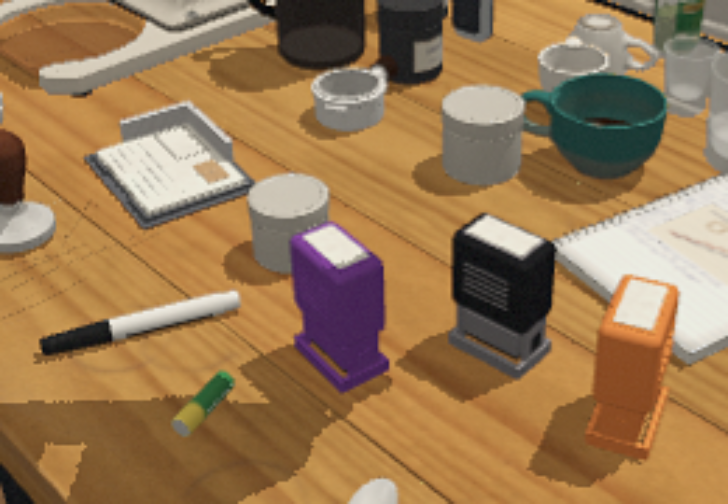

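The stamp stands upright at (503,290) with its cap up. The tray, the tins and the look-alikes are where they were.

```bash
python3 -c "
from rig import env
print(env.close_job())"
```

```text
the job is handed in; nothing more can be done
None
```

The job is handed in: I seated the stamp against both legs of the stop, pressed it with about 15–16 N on the cap for over a second, lifted it straight up and stood it upright on the bare worktop. I didn't check the printed mark itself in a picture.

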